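# Tare the packing scale through its recessed key

### The arm

A 6-joint arm with a two-finger parallel gripper is mounted at the origin on the work surface. World frame = base frame: x ahead of the robot, y to its left, z up, the work surface at z = 0. Lengths are in mm, angles in rad, forces in N, time in s.
With the tool pointing down it reaches from about 275 to 750 mm from the base axis. Payload 10.2 kg.
Tool frame: the origin (TCP) lies between the finger pads; the fingertips stand 17 mm ahead of it and the grasp point (between the pads) lies 2 mm behind it; y points along the fingers, x is the direction in which the jaws open and shut, and the axes are right-handed (so a half turn about y gives the same grasp; the last joint's range is limited). The gripper opens to 85 mm and grips with 20 to 120 N. Pads are 22 mm wide; open, the fingers measure 114 mm over their backs; the gripper's body (76 mm by 85 mm) begins 54 mm behind the grasp point. The pads swing forward as they close: fully open they stand 13 mm farther back than shut.
Start: joints at [-1.454, 0.313, 1.498, -0, 1.331, -0.223], TCP at [174.969, -494.992, 248.294] pointing down, gripper open.
Joint ranges: [-2.94, 2.94], [-0.97, 2.17], [0.19, 2.56], [-1.23, 4.37], [0.02, 3.11], [-2.88, 2.88]. Speed limits (rad/s): [2.39, 2.39, 3.01, 3.14, 3.14, 3.14].

### API

Orientations are given as a unit quaternion [w, x, y, z].
In Python, from rig import ctrl gives the robot as it stands.
- The arm moves only by the tool jog_arm, never from a script. Its argument "targets" is a list of rows, each an object with "offset": the shift along the tool's x, y, z in m, a list of three; "yaw": the turn about the tool's y in rad. In form: [{"offset": [dx, dy, dz], "yaw": yaw}, ...]. A call has 1 to 12 rows; each row is the pose to reach, as a shift and turn from the pose measured when the call began, along the tool's axes at that moment; what a row does not reach only later rows make up. A row lasts 1/12 s, in which the tool goes at most 41.7 mm and 7.16 degrees, less where a joint would pass 70% of its speed; a pose out of reach is approached as far as the arm can. A call with a gripper value outside its range is refused whole. "fingers" is the finger opening in m, from 0 to 0.0854, set as the call begins (left out, the last holds). The fingers move at their own pace and stop on an object; "grip_force" is the grip in N (left out, the last holds). Time passes only in rows, so rows that repeat a pose let the fingers close. It gives the time, the measured TCP pose, the force and the opening at its end, in the units of the state.
- ctrl.sense(): the state, without advancing time (a new reading comes with each control period).
- ctrl.capture(name): name is "side" or "top"; returns a dict with "img" (384x512x3 uint8, red, green, blue), "intrinsics" (3x3 intrinsics, pixels), "T" (4x4, takes a point from camera to world coordinates). Camera axes: x right, y up, looking along -z (the intrinsics and any distortion apply to the point x, -y, -z); pixel columns grow to the right and rows downward; lengths in mm; the calibration is good to about 2 mm. A picture is of the moment at which its call begins. There is no depth.
- ctrl.finish_job(): hands the job in, once; it reports no verdict.
Trained networks look in the newest picture that a camera, given by its name, has taken for a name from the list of things; names that differ only in an ending like _2 or _b are one class to them, and where a whole thing is asked for, a point or a joint stands for the part that bears it (a point fixed in the world has none). Each returns a list of dicts, best first, with "score" (0 to 1); they miss things now and then, are a little off and sometimes report something else, mostly with a low value. They report only what shows in the picture. A call takes as long as a camera call. They do not tell look-alikes from the thing itself.
- ctrl.boxes_of(camera, target): "box" ([left, top, right, bottom] in pixels, round what is visible of it).
- ctrl.regions_of(camera, target): "region" (384x512 bool, what is visible of it) and "box" ([left, top, right, bottom] in pixels, round what is visible of it).
The state is a dict: "time_s": time; "joints": joint angles; "dq": joint speeds; "tau": joint torques, N m; "eef_pos": TCP position; "ee_rot": TCP orientation; "force": force on the tool from outside, world axes, zero at the start; "wrist_torque": the same for the moment, N m; "grip_width": opening from 0.0 (shut) to 1.0 (fully open).
Only numpy, scipy, OpenCV 4.12 (cv2) and the standard library are available. Lean on these libraries where they do the work, as an engineer would, in place of code of your own. Each camera call takes 0.05 s, during which the arm holds its last target.

### The job

The empty jar is on the packing scale: tare it. With the fingertips, push the cover with the yellow rib all the way back towards the pan, reach down into the well beneath it and press the yellow tare key fully down, then let it spring back up, leave the cover open and move clear. Leave the red key and its cover alone, and do not lift or shift the jars or anything else standing about.

Things in the scene. Friction and masses are not known exactly. Their poses are not given: they have to be found in the camera images.
- scale: packing scale, 350 mm deep (x) by 260 mm wide (y), white with a blue front edge, fixed to the table; origin on the table under its centre; its front (-x side) faces the robot, x points from the front to the pan, z up. The front deck (the first 135 mm, 50 mm high) carries a dark display in the middle and a key unit on each side, 85 mm left and right of the middle. Behind it is the steel pan, 205 mm by 250 mm, top 85 mm above the table
- tare_unit: the tare key unit: a grey block 120 mm (x) by 64 mm (y) by 50 mm high set in one of the two bays (left or right, it varies) of the scale's front deck. Origin on the table at the block's centre; x points from the front of the scale towards its pan, z up. Its deck is 50 mm above the table; two thin guide rails run along its sides up to 57 mm. The centre of its well lies 28 mm in front of the origin (unit x = -28 mm). It does not move
- tare_well (a point): centre of the mouth of the tare well, at deck height (50 mm above the table): a square well 46 by 46 mm, 40 mm deep, its walls parallel to the unit's x and y; covered while the cover is shut
- tare_rib (a point): centre of the top of the yellow rib on the sliding cover of the tare well. The rib is 8 mm thick along the unit's x, 42 mm wide along y and stands 16 mm above the cover plate (its top is 72 mm, the cover plate's top 56 mm above the table). The cover is a bare-metal plate 54 mm (x) by 56 mm (y) by 5 mm; the rib's centre is 43 mm behind the plate's front edge, so about 39 mm of flat plate lie in front of the rib
- tare_cover (a joint): how far the tare cover is slid open, in m: 0 = shut (centred over the well), 0.052 = fully open against its stop, the well free. It slides level along the unit's +x, towards the pan; it starts up to 12 mm open, stays where it is left and takes about 2 N to push
- tare_key_top (a point): centre of the top of the round yellow tare key, 32 mm across, in the middle of the well, its top 22 mm below the well's mouth (28 mm above the table) when up
- tare_key (a joint): how far the tare key is pressed, in m: 0 = up, 0.006 = fully down on its stop. It moves straight down on a spring (1.5 N to start, 5 N fully down) and springs back when released
- cal_unit: the calibration key unit: a grey block 120 mm (x) by 64 mm (y) by 50 mm high set in one of the two bays (left or right, it varies) of the scale's front deck. Origin on the table at the block's centre; x points from the front of the scale towards its pan, z up. Its deck is 50 mm above the table; two thin guide rails run along its sides up to 57 mm. The centre of its well lies 28 mm in front of the origin (unit x = -28 mm). It does not move
- cal_well (a point): centre of the mouth of the calibration well, at deck height (50 mm above the table): a square well 46 by 46 mm, 40 mm deep, its walls parallel to the unit's x and y; covered while the cover is shut
- cal_rib (a point): centre of the top of the red rib on the sliding cover of the calibration well. The rib is 8 mm thick along the unit's x, 42 mm wide along y and stands 16 mm above the cover plate (its top is 72 mm, the cover plate's top 56 mm above the table). The cover is a bare-metal plate 54 mm (x) by 56 mm (y) by 5 mm; the rib's centre is 43 mm behind the plate's front edge, so about 39 mm of flat plate lie in front of the rib
- cal_cover (a joint): how far the calibration cover is slid open, in m: 0 = shut (centred over the well), 0.052 = fully open against its stop, the well free. It slides level along the unit's +x, towards the pan; it starts up to 12 mm open, stays where it is left and takes about 2 N to push
- cal_key_top (a point): centre of the top of the round red calibration key, 32 mm across, in the middle of the well, its top 22 mm below the well's mouth (28 mm above the table) when up
- cal_key (a joint): how far the calibration key is pressed, in m: 0 = up, 0.006 = fully down on its stop. It moves straight down on a spring (1.5 N to start, 5 N fully down) and springs back when released
- pan_jar: the empty jar being tared, standing on the pan: open clear plastic jar, 84 mm across, 100 mm high, with a green sachet in it; origin under its centre
- jar_a: open clear plastic jar, 84 mm across, 100 mm high, with a green sachet in it; origin under its centre; stands on the table left of the scale
- jar_b: open clear plastic jar, 84 mm across, 100 mm high, with a green sachet in it; origin under its centre; stands on the table right of the scale
- tin: closed aluminium tin, 72 mm across, 75 mm high, on the table left of the scale; origin under its centre
- weight: brass weight with a knob, 44 mm across, 58 mm high, on the table right of the scale; origin under its centre
- spoon: steel spoon lying on the table on the robot's left; origin under its middle
- jar_lid: white jar lid, 86 mm across, 12 mm high, lying on the table on the robot's right; origin under its centre
Not all that is in view belongs to the job. What is shaped like the cal_unit but purple is not meant.

How it is judged:
By the outcome, as a careful person would: the job done as asked, in the order asked, and still so for the second after the job is handed in, with the robot touching nothing.
It also fails if it takes over 38 s, if anything falls off the work surface, if the arm or the gripper's body presses on something with over 40 N, if the wrist force passes 120 N, or if a joint passes its speed limit or range.

## Working session

There is one attempt and no reset: what is moved stays moved. The work goes in short steps, Python scripts to look and compute and a tool call to move; the robot and the scene stay as the last step left them, time stands still between calls to the robot, and variables do not carry over. Pictures are saved under pics/ and viewed, and the job is handed in when it is done.

Besides the shell and the picture viewer there is one more tool, called after "Emit:" as name(argument=value, ...), one argument or row to a line, values as JSON. jog_arm: Moves the arm, as the interface text tells. Its arguments: {"type":"object","properties":{"targets":{"type":"array"},"fingers":{"type":"number"},"grip_force":{"type":"number"}},"required":["targets"]}

```bash
mkdir -p pics; ls; python3 - <<'E'
from rig import ctrl
import cv2
s=ctrl.sense(); print(s)
for n in("side","top"):
    c=ctrl.capture(n); cv2.imwrite(f"pics/{n}0.png",c["img"][:,:,::-1]); print(n,c["intrinsics"].tolist(),c["T"].round(4).tolist(),[k for k in c])
    for t in("tare_rib","cal_rib","tare_unit","scale","tare_key_top","jar_a","pan_jar"):
        print(t,[(round(float(b["score"]),2),[round(float(x)) for x in b["box"]]) for b in ctrl.boxes_of(n,t)][:4])
E
```

```text
pics
{'time_s': 0.0, 'joints': array([-1.45444103e+00,  3.13419336e-01,  1.49845499e+00, -5.02032632e-05,
        1.33099103e+00, -2.23381574e-01]), 'dq': array([-0.00138778,  0.00027295, -0.00205122, -0.00069472,  0.00111526,
       -0.00099378]), 'tau': array([-1.06460893e-04, -4.12262642e+01, -2.59745157e+01, -1.99631368e-04,
        4.10904860e-03,  1.06555191e-05]), 'eef_pos': array([ 174.90786492, -494.74865527,  247.74401142]), 'ee_rot': array([ 0.57765539, -0.57700896,  0.40858716, -0.40796011]), 'force': array([ 0.30288774, -0.5937902 , -0.25753021]), 'wrist_torque': array([-0.02234824,  0.01074341,  0.0054847 ]), 'grip_width': 0.999577279062946}
side [[369.4548858036234, 0.0, 251.58374652516375], [0.0, 369.4548858036234, 196.73843447866736], [0.0, 0.0, 1.0]] [[-0.8625, 0.277, -0.4235, 136.4235], [-0.5058, -0.4449, 0.7391, 683.6534], [0.0163, 0.8517, 0.5238, 541.7458], [0.0, 0.0, 0.0, 1.0]] ['img', 'intrinsics', 'T']
tare_rib [(0.54, [217, 198, 244, 217])]
cal_rib [(0.75, [268, 178, 292, 195]), (0.47, [237, 132, 256, 147])]
tare_unit [(0.76, [199, 189, 246, 222])]
scale [(0.78, [151, 144, 303, 239])]
tare_key_top []
jar_a [(0.93, [300, 142, 328, 185]), (0.73, [231, 306, 349, 339]), (0.58, [134, 204, 177, 256]), (0.36, [153, 146, 304, 241])]
pan_jar [(0.68, [254, 172, 294, 196]), (0.6, [206, 121, 237, 162])]
top [[379.07459026208426, 0.0, 253.43036110518509], [0.0, 379.07459026208426, 190.96314040979027], [0.0, 0.0, 1.0]] [[-0.0231, 0.9956, -0.0909, 405.1712], [-0.9997, -0.0223, 0.0104, 31.9235], [0.0083, 0.0911, 0.9958, 1151.3371], [0.0, 0.0, 0.0, 1.0]] ['img', 'intrinsics', 'T']
tare_rib []
cal_rib [(0.57, [281, 184, 303, 202]), (0.53, [354, 99, 376, 118])]
tare_unit [(0.77, [218, 143, 254, 190])]
scale [(0.88, [219, 73, 336, 213])]
tare_key_top [(0.71, [221, 145, 256, 191]), (0.32, [157, 232, 188, 295])]
jar_a [(0.79, [334, 182, 370, 214])]
pan_jar [(0.76, [280, 94, 318, 137])]
```

```bash
python3 - <<'E'
import cv2
for n,(a,b,c,d) in {"side":(120,110,380,305),"top":(190,60,390,230)}.items():
    im=cv2.imread(f"pics/{n}0.png"); k=3 if n=="side" else 3.5
    cv2.imwrite(f"pics/{n}0c.png",cv2.resize(im[b:d,a:c],None,fx=k,fy=k,interpolation=cv2.INTER_CUBIC))
E
```

```text
(no output)
```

View pics/side0.png

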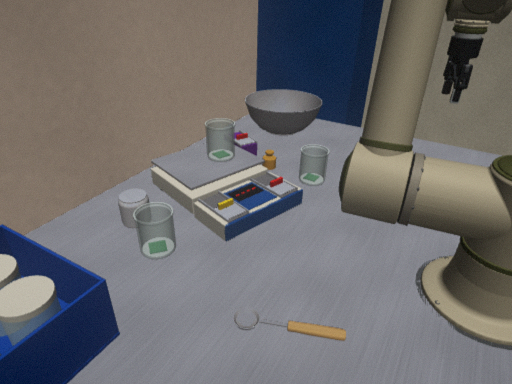

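View pics/top0.png

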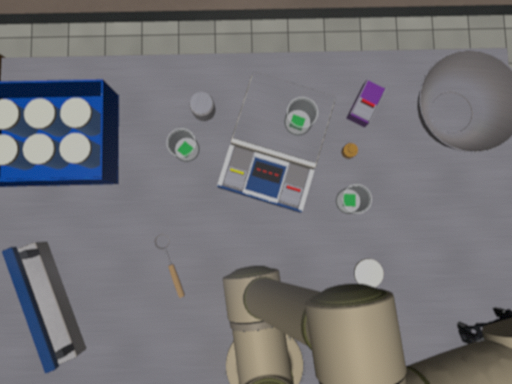

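```bash
ls pics
```

```text
side0.png
side0c.png
top0.png
top0c.png
```

View pics/side0c.png

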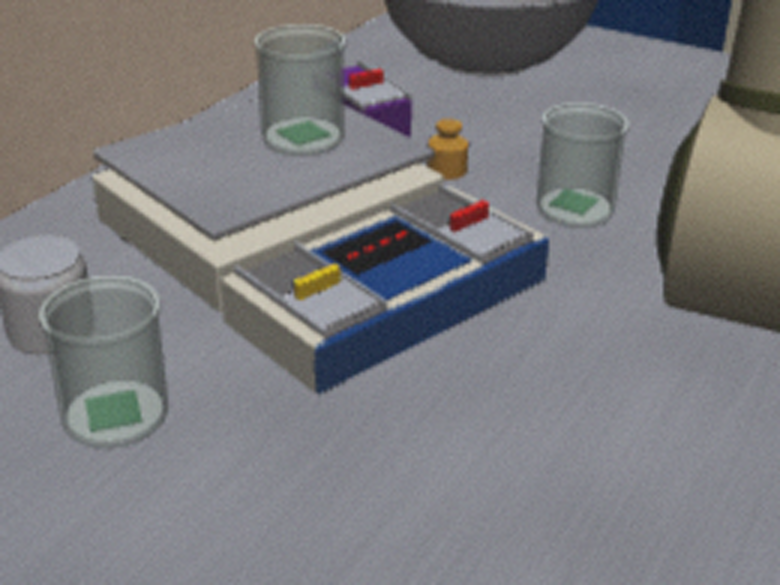

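View pics/top0c.png

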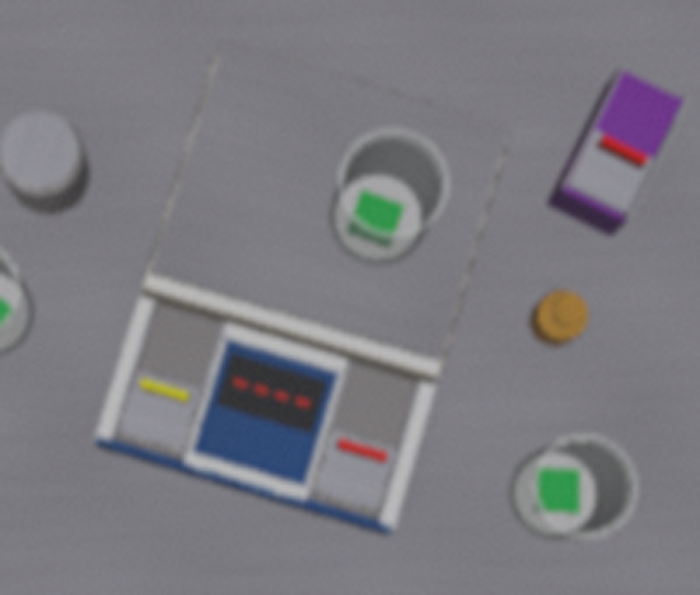

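Candidates (top view): yellow rib at (236,171) in the left bay, red rib at (293,188) in the right bay, and the red rib on the purple decoy at (367,103). The tare cover is the yellow one at (236,171), and the side view agrees with it at (226,204). Next I'll fit the scale pose.

```bash
cat > h.py <<'E'
import numpy as np, cv2, pickle
from scipy.optimize import least_squares
def proj(c,P):
    P=np.atleast_2d(P); R=c["T"][:3,:3]; t=c["T"][:3,3]
    q=(P-t)@R; q=q*[1,-1,-1]; u=q@c["intrinsics"].T
    return u[:,:2]/u[:,2:]
def ray(c,uv,z):
    d=np.linalg.inv(c["intrinsics"])@[uv[0],uv[1],1]; d=c["T"][:3,:3]@(d*[1,-1,-1]); t=c["T"][:3,3]
    return t+d*(z-t[2])/d[2]
def tri(cs,uvs):
    f=lambda p:np.concatenate([proj(c,p)[0]-uv for c,uv in zip(cs,uvs)])
    r=least_squares(f,[450,0,60]); return r.x,r.fun
def blob(img,col,box):
    h=cv2.cvtColor(img,cv2.COLOR_RGB2HSV); a,b,c,d=box
    H,S,V=[h[...,i].astype(int) for i in range(3)]
    m=((H>20)&(H<35) if col=="y" else ((H<8)|(H>172)))&(S>150)&(V>110)
    k=np.zeros(m.shape,bool);k[b:d,a:c]=1;m&=k
    ys,xs=np.nonzero(m); return np.array([xs.mean(),ys.mean()]),m.sum(),(xs.min(),ys.min(),xs.max(),ys.max())
E
python3 - <<'E'
from h import *
from rig import ctrl
C={n:ctrl.capture(n) for n in("side","top")}
pickle.dump(C,open("c0.pkl","wb"))
S,T=C["side"],C["top"]
for col,bs,bt in(("y",(205,190,250,225),(222,155,250,185)),("r",(262,170,298,200),(282,178,306,198))):
    a=blob(S["img"],col,bs);b=blob(T["img"],col,bt);print(col,a,b)
    print(tri([S,T],[a[0],b[0]]))
obs=[("top",(217.7,185.7),(-175,130,50)),("top",(302,211.4),(-175,-130,50)),
("side",(225.3,225.7),(-175,130,50)),("side",(226,240.7),(-175,130,0)),("side",(302.3,189.3),(-175,-130,50)),("side",(302,204),(-175,-130,0)),
("top",(252,74.3),(172.5,125,85)),("top",(334.3,100),(172.5,-125,85)),("top",(232.3,140.9),(-35,125,85)),("top",(314.9,165.7),(-35,-125,85)),
("side",(152,162.3),(172.5,125,85)),("side",(191.7,189),(-35,125,85))]
def W(p,o): c,s=np.cos(p[2]),np.sin(p[2]); return np.array([p[0]+c*o[0]-s*o[1],p[1]+s*o[0]+c*o[1],o[2]])
f=lambda p:np.concatenate([proj(C[n],W(p,o))[0]-uv for n,uv,o in obs])
r=least_squares(f,[600,0,-.2],loss="soft_l1",x_scale=[100,100,.1]); print(r.x,r.fun.reshape(-1,2).round(1))
for ux in(-28,): 
  for uy in(85,-85):print(W(r.x,(-175+67.5,uy,0)))
E
```

```text
y (array([225.1827957 , 203.24731183]), np.int64(93), (np.int64(218), np.int64(198), np.int64(232), np.int64(209))) (array([236.66666667, 171.0952381 ]), np.int64(21), (np.int64(231), np.int64(169), np.int64(242), np.int64(173)))
(array([562.72388902,  67.44113627,  62.98875619]), array([-0.20009748, -0.02875166,  0.12361294,  0.21028762]))
r (array([276.10526316, 180.15789474]), np.int64(38), (np.int64(270), np.int64(177), np.int64(282), np.int64(184))) (array([293.  , 188.25]), np.int64(20), (np.int64(287), np.int64(186), np.int64(299), np.int64(190)))
(array([508.67103597, -93.79491427,  66.40580501]), array([-0.28268352, -0.02908853,  0.13345872,  0.27790979]))
[ 6.44669717e+02 -4.93543361e+01 -3.18953810e-01] [[-1.6  1.5]
 [-0.4  1.8]
 [ 0.6  0.4]
 [ 0.3  2.9]
 [ 1.2 -0.6]
 [-0.1  0.6]
 [ 0.6 -1.6]
 [ 0.9 -2.6]
 [-0.9 -1.1]
 [ 0.4 -0.5]
 [-1.4 -3.2]
 [ 0.2 -1.2]]
[569.24531872  65.06773411   0.        ]
[515.9378563  -96.35814502   0.        ]
```

```bash
cat >> h.py <<'E'
def W(p,o): c,s=np.cos(p[2]),np.sin(p[2]); return np.array([p[0]+c*o[0]-s*o[1],p[1]+s*o[0]+c*o[1],o[2]])
def rect(x0,x1,y0,y1,z): return [(x0,y0,z),(x1,y0,z),(x1,y1,z),(x0,y1,z)]
def overlay(c,p,crop,k,fn,ot=None,oc=None,extra=[]):
    a,b,cc,d=crop
    im=cv2.resize(c["img"][b:d,a:cc,::-1],None,fx=k,fy=k,interpolation=cv2.INTER_CUBIC).copy()
    L=[(rect(-175,-40,-130,130,50),(0,255,0)),(rect(-175,175,-130,130,0),(255,0,255)),(rect(-35,170,-125,125,85),(255,255,0))]
    ux=-175+67.5
    for uy,o in((85,ot),(-85,oc)):
        L.append((rect(ux-60,ux+60,uy-32,uy+32,50),(0,128,255)))
        if o is not None:
            L.append((rect(ux-28-27+o,ux-28+27+o,uy-28,uy+28,56),(0,0,255)))
            L.append((rect(ux-28+12+o,ux-28+20+o,uy-21,uy+21,72),(255,0,0)))
    for P,col in L+extra:
        q=proj(c,np.array([W(p,o) for o in P])); q=((q+0.5-[a,b])*k).round().astype(int)
        cv2.polylines(im,[q],True,col,1,cv2.LINE_AA)
    cv2.imwrite(fn,im)
E
python3 - <<'E'
from h import *
C=pickle.load(open("c0.pkl","rb"));S,T=C["side"],C["top"]
p=(644.7,-49.4,-.319)
overlay(T,p,(205,65,345,220),5,"pics/ovt.png",.004,.004)
overlay(S,p,(145,130,315,250),4.5,"pics/ovs.png",.004,.004)
E
```

```text
(no output)
```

View pics/ovt.png

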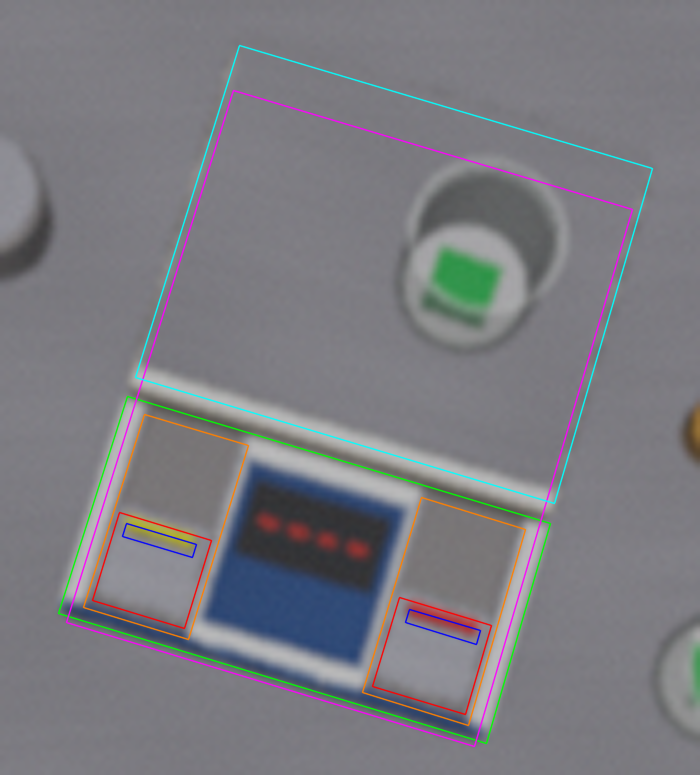

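View pics/ovs.png

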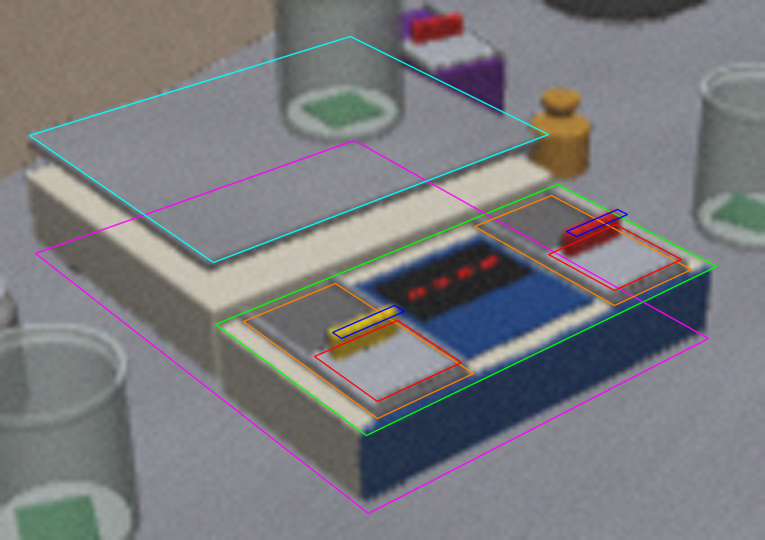

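```bash
python3 - <<'E'
from h import *
C=pickle.load(open("c0.pkl","rb"));S,T=C["side"],C["top"]
for c,(a,b,w,h),k,fn in((T,(212,135,110,80),7,"zt"),(S,(188,165,120,80),6.5,"zs")):
    im=cv2.resize(c["img"][b:b+h,a:a+w,::-1],None,fx=k,fy=k,interpolation=cv2.INTER_LINEAR).copy()
    for x in range(0,w,10):cv2.putText(im,str(a+x),(int(x*k),10),0,.35,(0,255,255),1);cv2.line(im,(int(x*k),12),(int(x*k),18),(0,255,255),1)
    for y in range(0,h,10):cv2.putText(im,str(b+y),(0,int(y*k)+4),0,.35,(0,255,255),1)
    cv2.imwrite(f"pics/{fn}.png",im)
E
```

```text
(no output)
```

View pics/zt.png

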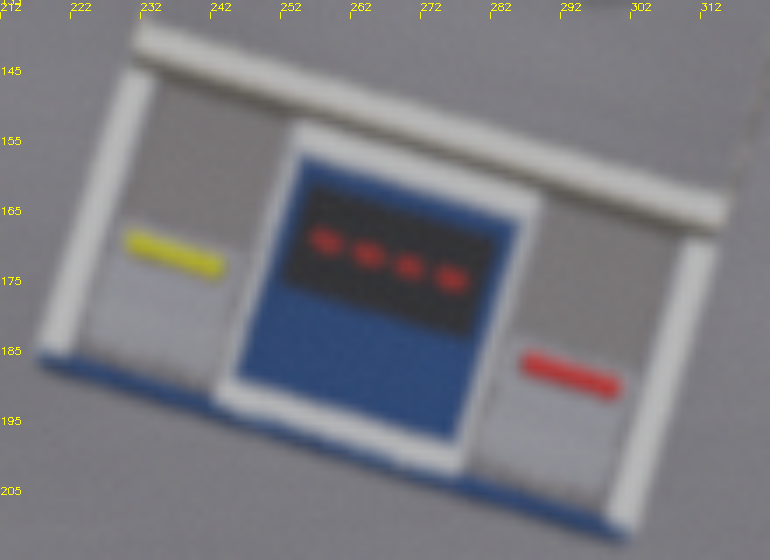

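View pics/zs.png

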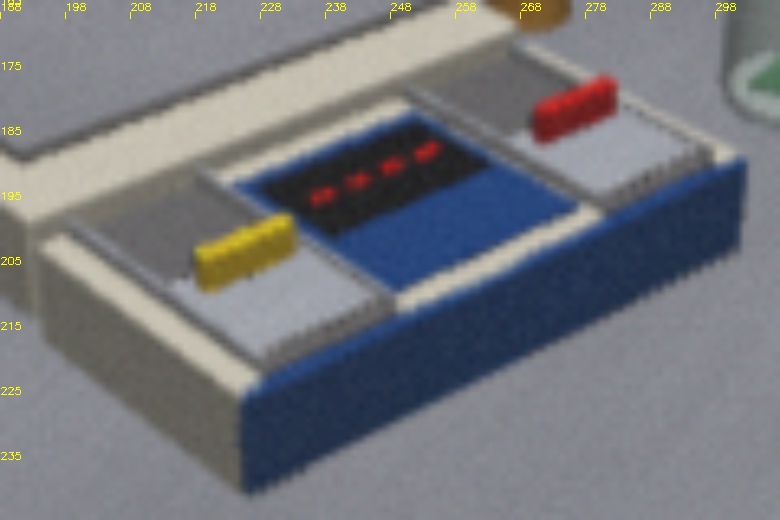

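```bash
python3 - <<'E'
from h import *
C=pickle.load(open("c0.pkl","rb"));S,T=C["side"],C["top"]
o=[("top",(217.3,186.3),(-175,130,50)),("top",(302.1,212.),(-175,-130,50)),("top",(230.6,142.1),(-40,130,82)),("top",(315.1,167.6),(-40,-130,82)),
("side",(224.9,226.1),(-175,130,50)),("side",(225.7,240.8),(-175,130,0)),("side",(302.9,189.6),(-175,-130,50)),("side",(301.8,203),(-175,-130,0)),
("side",(194.5,202.4),(-40,130,50)),("side",(195.2,217.3),(-40,130,0)),("side",(192.3,198.8),(-40,130,82)),("side",(268.8,169.6),(-40,-130,82))]
for sel in(("side",),("top",),("side","top")):
    oo=[x for x in o if x[0] in sel]
    f=lambda p:np.concatenate([proj(C[n],W(p,q))[0]-(np.array(uv)-.43) for n,uv,q in oo])
    r=least_squares(f,[640,-40,-.3],x_scale=[100,100,.1]);print(sel,r.x.round(3),r.fun.reshape(-1,2).round(1).tolist())
    p=r.x
    print(" well",W(p,(-135.5,85,50)).round(1))
# rib from each camera
for c,uv,z in((T,(236.7,171.1),71),(S,(225.2,203.2),67)):
    P=ray(c,uv,z); d=P[:2]-p[:2]; cc,s=np.cos(p[2]),np.sin(p[2]); print("rib",P.round(1),"scale coords",(cc*d[0]+s*d[1]).round(1),(-s*d[0]+cc*d[1]).round(1))
for c,uv,z in((T,(293,188.25),71),(S,(276.1,180.2),67)):
    P=ray(c,uv,z); d=P[:2]-p[:2]; cc,s=np.cos(p[2]),np.sin(p[2]); print("red",P.round(1),"scale coords",(cc*d[0]+s*d[1]).round(1),(-s*d[0]+cc*d[1]).round(1))
# jar
for n,uv,z in(("jar on pan",(297,122),85),("jar_a",(186,150),3),("tin",(203,104),75)):
    P=ray(T,uv,z); d=P[:2]-p[:2]; print(n,P.round(0),(cc*d[0]+s*d[1]).round(),(-s*d[0]+cc*d[1]).round())
overlay(T,p,(205,65,345,220),5,"pics/ovt2.png",.01,.01)
overlay(S,p,(145,130,315,250),4.5,"pics/ovs2.png",.01,.01)
from rig import ctrl
from scipy.spatial.transform import Rotation as R
q=ctrl.sense()["ee_rot"]; M=R.from_quat(np.r_[q[1:],q[0]]).as_matrix(); print(M.round(3))
E
```

```text
('side',) [ 6.43338e+02 -4.60950e+01 -3.16000e-01] [[1.4, 1.4], [1.0, 4.2], [1.1, 0.1], [0.5, 2.6], [-2.0, 0.3], [-1.4, 2.0], [-0.7, -7.3], [0.3, -8.2]]
 well [541.   76.9  50. ]
('top',) [ 6.46791e+02 -4.91710e+01 -3.17000e-01] [[-0.7, 0.7], [-0.0, 0.8], [-1.0, -1.1], [1.7, -0.5]]
 well [544.5  73.8  50. ]
('side', 'top') [ 6.45004e+02 -4.78010e+01 -3.15000e-01] [[-1.1, 1.4], [-0.4, 1.4], [-1.4, -0.4], [1.2, 0.1], [1.3, 0.8], [0.9, 3.6], [0.8, -0.4], [0.2, 2.1], [-2.1, -0.2], [-1.5, 1.5], [-0.8, -7.7], [0.0, -8.6]]
 well [542.5  75.   50. ]
rib [562.2  67.4  71. ] scale coords -114.5 83.9
rib [558.8  72.3  67. ] scale coords -119.2 87.4
red [509.  -92.9  71. ] scale coords -115.3 -85.0
red [507.4 -92.9  67. ] scale coords -116.9 -85.5
jar on pan [ 699. -109.   85.] 70.0 -42.0
jar_a [641. 224.   3.] -88.0 257.0
tin [761. 162.  75.] 45.0 235.0
[[ 0.333 -0.     0.943]
 [-0.943  0.     0.333]
 [-0.    -1.    -0.   ]]
```

View pics/ovt2.png

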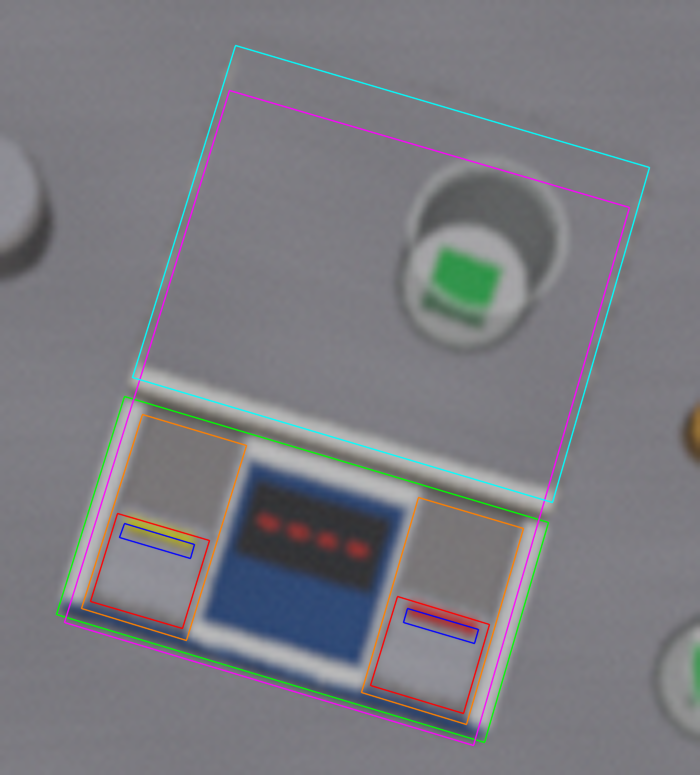

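View pics/ovs2.png

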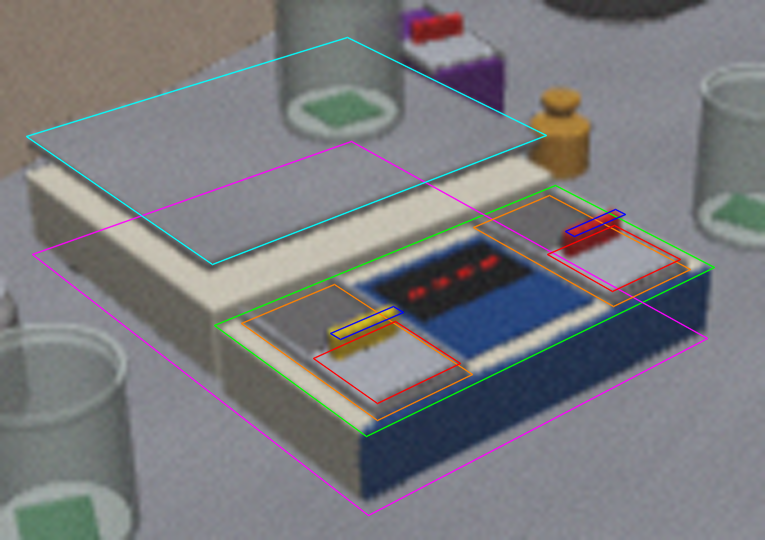

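```bash
python3 - <<'E'
from h import *
C=pickle.load(open("c0.pkl","rb"));S,T=C["side"],C["top"]
o=[("top",(217.3,186.3),(-175,130,50)),("top",(302.1,212.),(-175,-130,50)),
("side",(224.9,226.1),(-175,130,50)),("side",(302.9,189.6),(-175,-130,50)),
("side",(194.5,202.4),(-40,130,50))]
for sel in(("side",),("top",),("side","top")):
    oo=[x for x in o if x[0] in sel]
    f=lambda p:np.concatenate([proj(C[n],W(p,q))[0]-(np.array(uv)-.43) for n,uv,q in oo])
    r=least_squares(f,[640,-40,-.3],x_scale=[100,100,.1]);print(sel,r.x.round(3),r.fun.reshape(-1,2).round(1).tolist())
    p=r.x
    print(" well",W(p,(-135.5,85,50)).round(1))
    cc,s=np.cos(p[2]),np.sin(p[2])
    for c,n,uv,z in((T,"y",(236.7,171.1),71),(S,"y",(225.2,203.2),67),(T,"r",(293,188.25),71),(S,"r",(276.1,180.2),67)):
        if (c is T and "top" in sel) or (c is S and "side" in sel):
            P=ray(c,uv,z); d=P[:2]-p[:2];  print(n,"rib",P.round(1),"scale coords",(cc*d[0]+s*d[1]).round(1),(-s*d[0]+cc*d[1]).round(1))
print("deck corner tri",tri([S,T],[(224.5,225.7),(216.9,185.9)]),tri([S,T],[(302.5,189.2),(301.7,211.6)]))
overlay(T,p,(205,130,325,220),6.5,"pics/ovt3.png",10,10)
overlay(S,p,(185,160,315,250),6,"pics/ovs3.png",10,10)
E
```

```text
('side',) [ 6.44666e+02 -5.01790e+01 -3.28000e-01] [[0.8, 0.3], [1.1, -0.2], [-1.9, -0.8]]
 well [543.7  73.9  50. ]
y rib [558.8  72.3  67. ] scale coords -120.7 88.3
r rib [507.4 -92.9  67. ] scale coords -116.2 -84.6
('top',) [ 6.48976e+02 -5.04010e+01 -3.18000e-01] [[-0.3, -0.1], [0.3, 0.1]]
 well [546.8  72.7  50. ]
y rib [562.2  67.4  71. ] scale coords -119.3 84.8
r rib [509.  -92.9  71. ] scale coords -119.7 -84.1
('side', 'top') [ 6.46819e+02 -5.07310e+01 -3.21000e-01] [[-0.4, 0.4], [0.2, 0.9], [0.8, -0.1], [0.5, -0.8], [-2.2, -1.0]]
 well [545.1  72.7  50. ]
y rib [562.2  67.4  71. ] scale coords -117.6 85.4
y rib [558.8  72.3  67. ] scale coords -122.4 88.9
r rib [509.  -92.9  71. ] scale coords -117.4 -83.5
r rib [507.4 -92.9  67. ] scale coords -119.0 -84.0
deck corner tri (array([523.73051458, 127.2123957 ,  48.34173822]), array([ 0.19298478,  0.0272603 , -0.12686565, -0.2182964 ])) (array([ 441.6923263 , -119.14650546,   46.73658387]), array([-0.25407069, -0.02022529,  0.10922303,  0.25850397]))
```

View pics/ovt3.png

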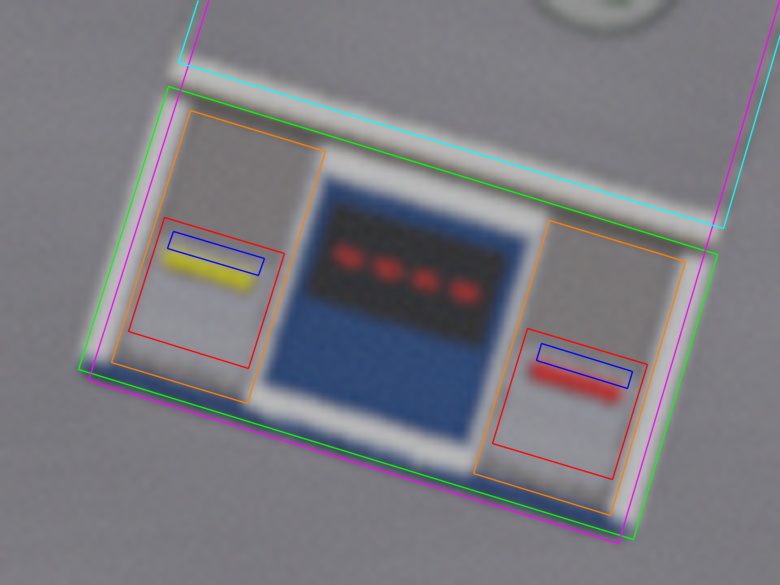

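View pics/ovs3.png

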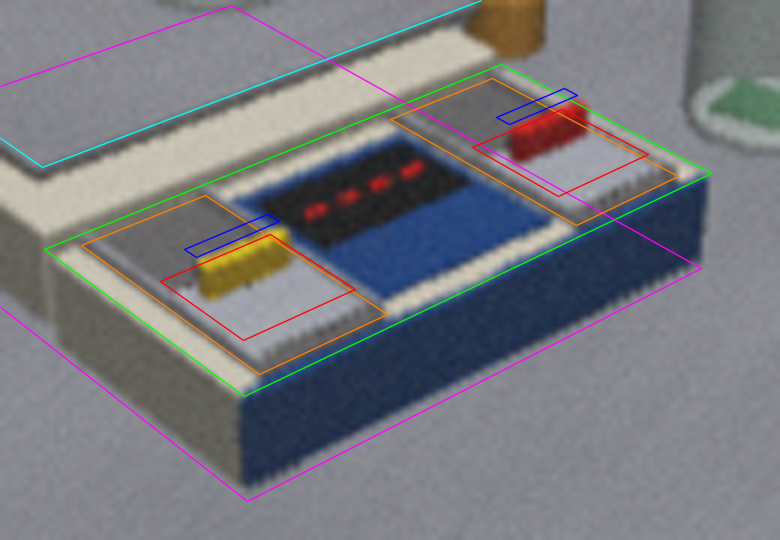

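Emit:
jog_arm(
  targets=[
    {"offset": [-0.419, 0, 0.532], "yaw": 0.66},
    {"offset": [-0.419, 0, 0.532], "yaw": 0.66},
    {"offset": [-0.419, 0, 0.532], "yaw": 0.66},
    {"offset": [-0.419, 0, 0.532], "yaw": 0.66},
    {"offset": [-0.419, 0, 0.532], "yaw": 0.66},
    {"offset": [-0.419, 0, 0.532], "yaw": 0.66},
    {"offset": [-0.419, 0, 0.532], "yaw": 0.66},
    {"offset": [-0.419, 0, 0.532], "yaw": 0.66},
    {"offset": [-0.419, 0, 0.532], "yaw": 0.66},
    {"offset": [-0.419, 0, 0.532], "yaw": 0.66},
    {"offset": [-0.419, 0, 0.532], "yaw": 0.66},
    {"offset": [-0.419, 0, 0.532], "yaw": 0.66},
  ],
  fingers=0,
  grip_force=30,
)

```text
time_s: 1.9
eef_pos: [437.4, -79.4, 248.6]
ee_rot: [-0.414, 0.414, -0.573, 0.574]
force: [0.0, -1.7, 0.0]
grip_width: 0.003
```

```bash
cat >> h.py <<'E'
from scipy.spatial.transform import Rotation as Rot
U=np.array([np.cos(.32),-np.sin(.32),0]);V=np.array([np.sin(.32),np.cos(.32),0])
def to_tool(s,target,xdir=-V):
    q=s["ee_rot"];M=Rot.from_quat(np.r_[q[1:],q[0]]).as_matrix()
    off=M.T@(np.array(target)-s["eef_pos"])/1000
    x=M[:,0]; 
    yaw=np.arctan2(x[1],x[0])-np.arctan2(xdir[1],xdir[0]); yaw=(yaw+np.pi)%(2*np.pi)-np.pi
    print("pos",s["eef_pos"].round(1),"tilt",M[:,1].round(3),"off",off.round(4),"yaw",round(yaw,3),"F",s["force"].round(2),"t",round(s["time_s"],2))
E
python3 - <<'E'
from h import *
from rig import ctrl
s=ctrl.sense(); to_tool(s,(537,77.5,160)); print(s["joints"].round(2))
E
```

```text
pos [437.4 -79.4 248.6] tilt [ 0.001 -0.    -1.   ] off [-0.1803  0.0886  0.0451] yaw -0.0 F [ 0.04 -1.66  0.02] t 1.9
[-0.44  0.13  1.72 -0.    1.28  1.45]
```

Emit:
jog_arm(
  targets=[
    {"offset": [-0.18, 0.0, 0.045], "yaw": 0},
    {"offset": [-0.18, 0.04, 0.045], "yaw": 0},
    {"offset": [-0.18, 0.088, 0.045], "yaw": 0},
    {"offset": [-0.18, 0.12, 0.045], "yaw": 0},
    {"offset": [-0.18, 0.12, 0.045], "yaw": 0},
    {"offset": [-0.18, 0.12, 0.045], "yaw": 0},
    {"offset": [-0.18, 0.12, 0.045], "yaw": 0},
    {"offset": [-0.18, 0.12, 0.045], "yaw": 0},
    {"offset": [-0.18, 0.12, 0.045], "yaw": 0},
    {"offset": [-0.18, 0.12, 0.045], "yaw": 0},
  ],
)

```text
time_s: 2.73
eef_pos: [537.3, 76.5, 130.1]
ee_rot: [-0.414, 0.413, -0.573, 0.574]
force: [0.9, 0.2, 0.1]
grip_width: -0.003
```

```bash
cat > look.py <<'E'
from h import *
from rig import ctrl
import sys
i=sys.argv[1]; s=ctrl.sense(); to_tool(s,eval(sys.argv[2]))
C={n:ctrl.capture(n) for n in("side","top")}; pickle.dump(C,open(f"c{i}.pkl","wb"))
a=cv2.resize(C["side"]["img"][120:260,160:330,::-1],None,fx=4.5,fy=4.2,interpolation=cv2.INTER_CUBIC);cv2.imwrite(f"pics/s{i}.png",a)
b=cv2.resize(C["top"]["img"][120:230,195:345,::-1],None,fx=5,fy=5,interpolation=cv2.INTER_CUBIC);cv2.imwrite(f"pics/t{i}.png",b)
E
python3 look.py 1 "(537,77.5,80)"
```

```text
pos [537.3  76.5 130.1] tilt [ 0.003 -0.001 -1.   ] off [-0.0009  0.0501 -0.0008] yaw -0.001 F [0.86 0.15 0.08] t 2.73
```

View pics/s1.png

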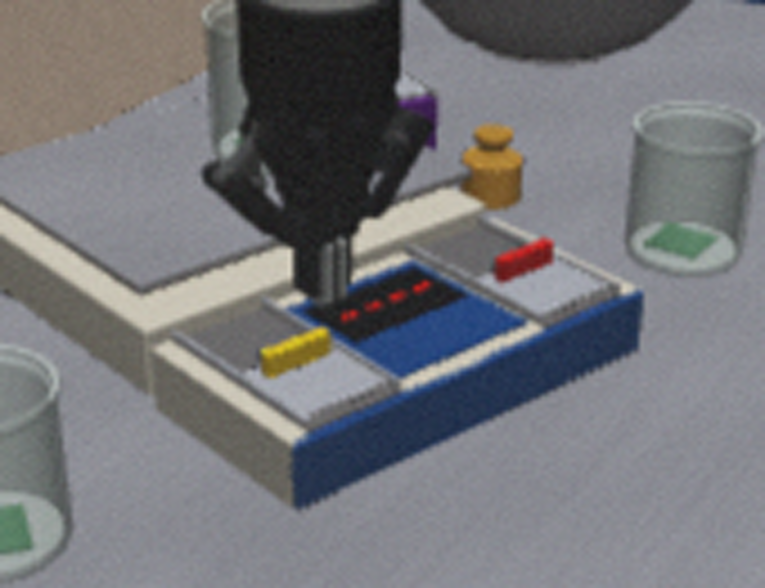

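View pics/t1.png

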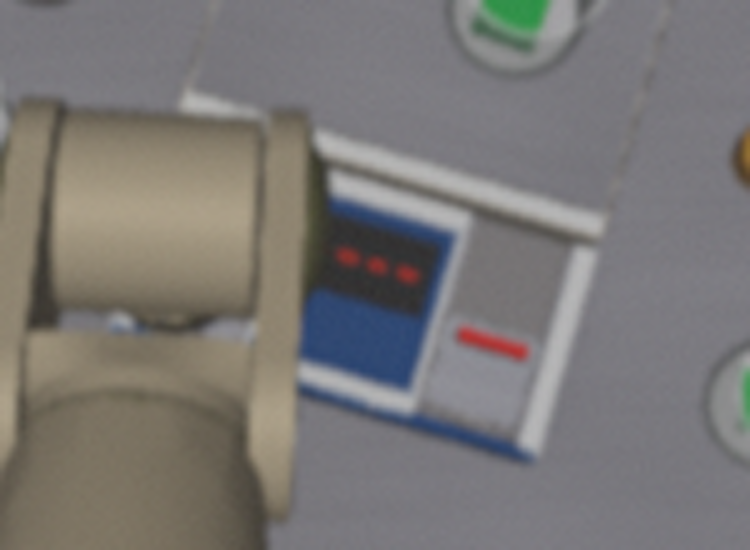

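```bash
python3 - <<'E'
from h import *
C=pickle.load(open("c1.pkl","rb"))
for z in(120,113,106): 
    q=proj(C["side"],(537.3,76.5,z))[0]; print(z,q,(q-[160,120])*[4.5,4.2])
E
```

```text
120 [231.52720696 187.08597604] [321.87243133 281.76109935]
113 [231.56438703 189.74050252] [322.03974162 292.91011059]
106 [231.60124511 192.37204093] [322.20560301 303.96257191]
```

Emit:
jog_arm(
  targets=[
    {"offset": [0, 0.02, 0], "yaw": 0},
    {"offset": [0, 0.035, 0], "yaw": 0},
    {"offset": [0, 0.045, 0], "yaw": 0},
    {"offset": [0, 0.049, 0], "yaw": 0},
    {"offset": [0, 0.049, 0], "yaw": 0},
    {"offset": [0, 0.049, 0], "yaw": 0},
  ],
)

```text
time_s: 3.33
eef_pos: [537.7, 76.3, 81.6]
ee_rot: [-0.415, 0.413, -0.573, 0.575]
force: [-0.4, 0.8, -0.0]
grip_width: -0.003
```

```bash
python3 look.py 2 "(537,77.5,80)"
```

```text
pos [537.7  76.3  81.6] tilt [ 0.004 -0.001 -1.   ] off [-0.0009  0.0016 -0.001 ] yaw -0.001 F [-0.43  0.78 -0.  ] t 3.33
```

View pics/s2.png

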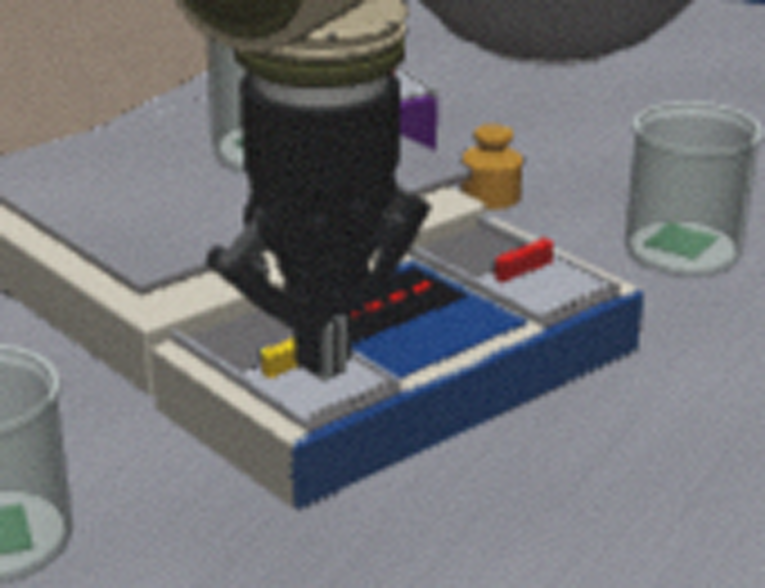

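Emit:
jog_arm(
  targets=[
    {"offset": [0, 0.001, 0.006], "yaw": 0},
    {"offset": [0, 0.001, 0.012], "yaw": 0},
    {"offset": [0, 0.001, 0.018], "yaw": 0},
    {"offset": [0, 0.001, 0.024], "yaw": 0},
    {"offset": [0, 0.001, 0.03], "yaw": 0},
    {"offset": [0, 0.001, 0.036], "yaw": 0},
    {"offset": [0, 0.001, 0.042], "yaw": 0},
    {"offset": [0, 0.001, 0.042], "yaw": 0},
  ],
)

```text
time_s: 4.1
eef_pos: [578.7, 62.6, 80.9]
ee_rot: [-0.415, 0.412, -0.572, 0.575]
force: [-0.2, 0.1, 0.3]
grip_width: 0.0
```

```bash
python3 look.py 3 "(537,77.5,80)"
```

```text
pos [578.7  62.6  80.9] tilt [ 0.005 -0.001 -1.   ] off [-0.0009  0.0007 -0.0443] yaw -0.002 F [-0.21  0.11  0.28] t 4.1
```

View pics/s3.png

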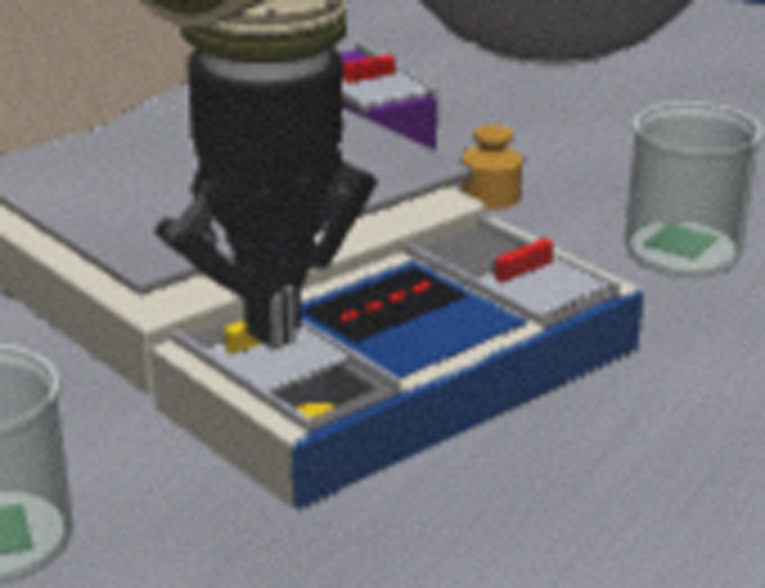

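Emit:
jog_arm(
  targets=[
    {"offset": [0, 0, 0.005], "yaw": 0},
    {"offset": [0, 0, 0.01], "yaw": 0},
    {"offset": [0, 0, 0.013], "yaw": 0},
    {"offset": [0, 0, 0.014], "yaw": 0},
    {"offset": [0, 0, 0.015], "yaw": 0},
    {"offset": [0, 0, 0.016], "yaw": 0},
  ],
)

```text
time_s: 4.7
eef_pos: [592.9, 58.0, 80.8]
ee_rot: [-0.415, 0.413, -0.572, 0.575]
force: [-1.7, 0.8, -1.6]
grip_width: 0.001
```

Emit:
jog_arm(
  targets=[
    {"offset": [0, 0, 0.002], "yaw": 0},
    {"offset": [0, 0, 0.003], "yaw": 0},
    {"offset": [0, 0, 0.004], "yaw": 0},
    {"offset": [0, 0, 0.005], "yaw": 0},
  ],
)

```text
time_s: 5.03
eef_pos: [596.5, 56.8, 80.6]
ee_rot: [-0.414, 0.414, -0.573, 0.574]
force: [-11.4, 3.8, 5.8]
grip_width: -0.004
```

Emit:
jog_arm(
  targets=[
    {"offset": [0, 0, 0.002], "yaw": 0},
    {"offset": [0, 0, 0.002], "yaw": 0},
  ],
)

```text
time_s: 5.2
eef_pos: [596.6, 56.8, 80.6]
ee_rot: [0.412, -0.415, 0.575, -0.572]
force: [-11.6, 2.4, 7.1]
grip_width: -0.004
```

```bash
python3 look.py 4 "(545,73,110)"
```

```text
pos [596.6  56.8  80.6] tilt [-0.005  0.001 -1.   ] off [ 0.0009 -0.0291 -0.0542] yaw -0.001 F [-11.62   2.44   7.07] t 5.2
```

View pics/s4.png

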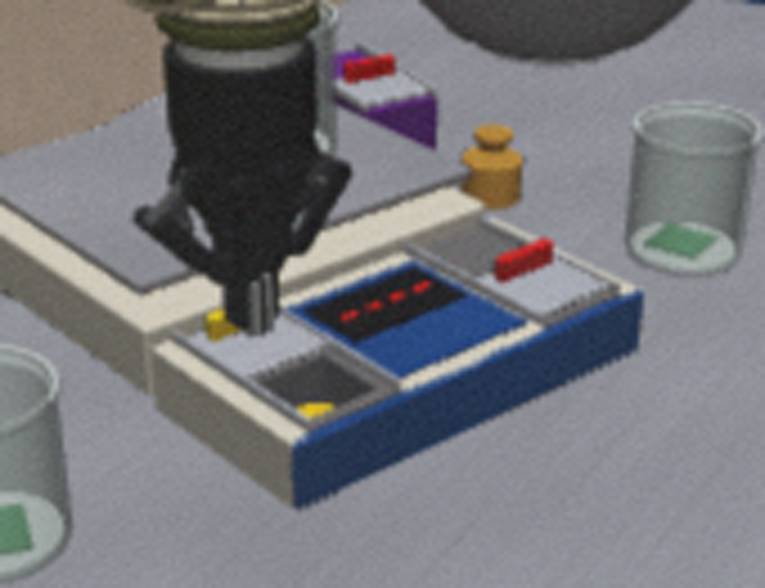

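Emit:
jog_arm(
  targets=[
    {"offset": [0, 0, -0.005], "yaw": 0},
    {"offset": [0, -0.01, -0.012], "yaw": 0},
    {"offset": [0, -0.03, -0.03], "yaw": 0},
    {"offset": [0, -0.03, -0.053], "yaw": 0},
    {"offset": [0, -0.03, -0.053], "yaw": 0},
    {"offset": [0, -0.03, -0.053], "yaw": 0},
  ],
)

```text
time_s: 5.8
eef_pos: [546.4, 73.6, 111.4]
ee_rot: [0.413, -0.415, 0.574, -0.572]
force: [-0.7, -0.9, 0.0]
grip_width: 0.0
```

```bash
python3 look.py 5 "(545,73,56)"; python3 - <<'E'
from h import *
C=pickle.load(open("c5.pkl","rb"));S=C["side"]
p=(646.8,-50.7,-.32)
x=-135.5
overlay(S,p,(185,160,315,250),6,"pics/ovs5.png",52,None,[(rect(x-23,x+23,62,108,50),(0,255,0))])
E
```

```text
pos [546.4  73.6 111.4] tilt [-0.004  0.001 -1.   ] off [ 0.001   0.0554 -0.0009] yaw -0.0 F [-0.68 -0.92  0.04] t 5.8
```

View pics/s5.png

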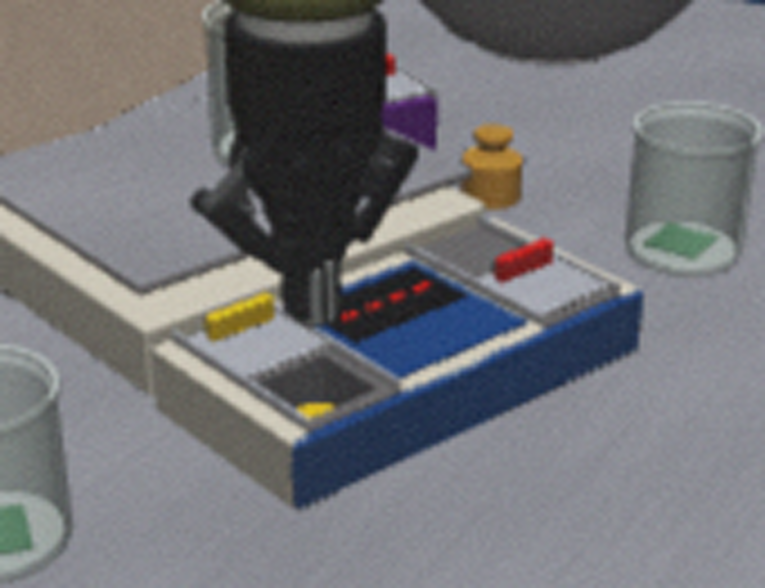

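View pics/ovs5.png

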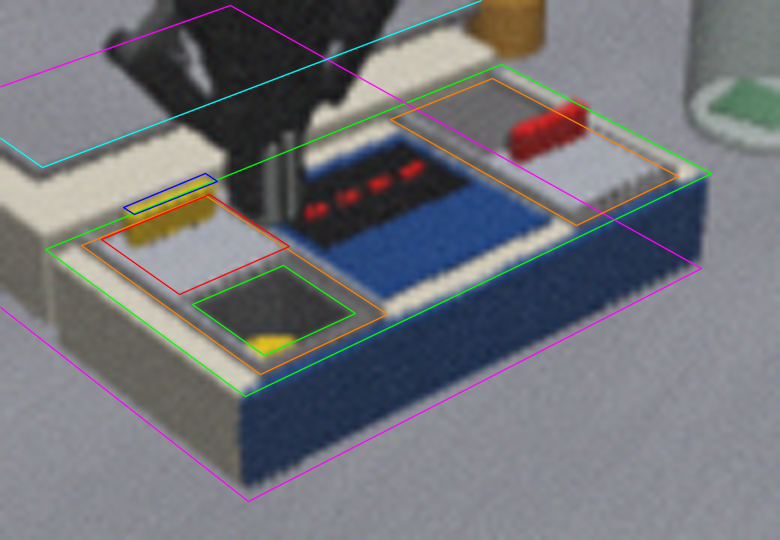

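Emit:
jog_arm(
  targets=[
    {"offset": [0.0005, 0.02, -0.001], "yaw": 0},
    {"offset": [0.0005, 0.04, -0.001], "yaw": 0},
    {"offset": [0.0005, 0.055, -0.001], "yaw": 0},
    {"offset": [0.0005, 0.06, -0.001], "yaw": 0},
    {"offset": [0.0005, 0.062, -0.001], "yaw": 0},
    {"offset": [0.0005, 0.062, -0.001], "yaw": 0},
  ],
)

```text
time_s: 6.4
eef_pos: [546.2, 72.9, 49.0]
ee_rot: [0.413, -0.415, 0.574, -0.573]
force: [-0.4, 0.9, 0.2]
grip_width: -0.001
```

```bash
python3 look.py 6 "(545,73,40)"
```

```text
pos [546.2  72.9  49. ] tilt [-0.004  0.001 -1.   ] off [ 0.0003  0.009  -0.0011] yaw -0.001 F [-0.44  0.87  0.18] t 6.4
```

View pics/s6.png

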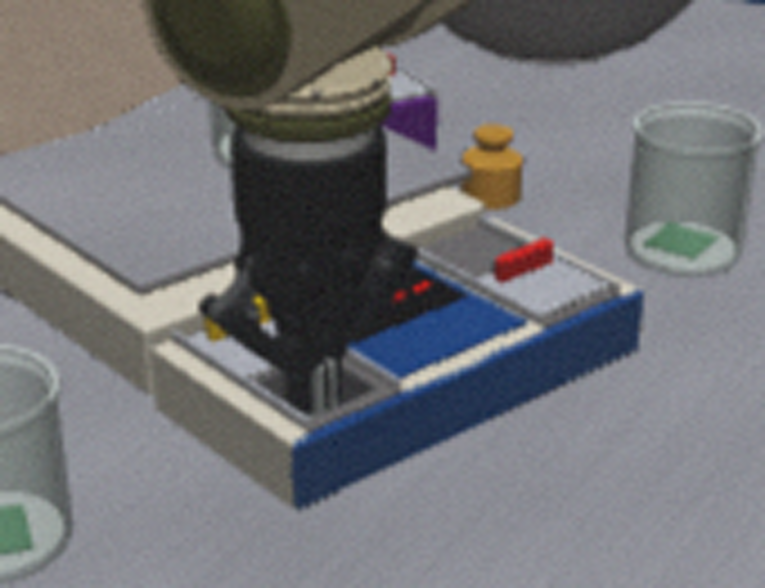

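In the well with no contact force (tip centre near (315,400) in the crop). Next I press in small steps, checking the force.

Emit:
jog_arm(
  targets=[
    {"offset": [0, 0.002, -0.0005], "yaw": 0},
    {"offset": [0, 0.004, -0.0005], "yaw": 0},
    {"offset": [0, 0.006, -0.0005], "yaw": 0},
    {"offset": [0, 0.007, -0.0005], "yaw": 0},
    {"offset": [0, 0.007, -0.0005], "yaw": 0},
  ],
)

```text
time_s: 6.92
eef_pos: [546.3, 73.1, 42.9]
ee_rot: [0.413, -0.414, 0.574, -0.573]
force: [1.6, -0.1, 3.3]
grip_width: 0.002
```

Emit:
jog_arm(
  targets=[
    {"offset": [0, 0.001, 0], "yaw": 0},
    {"offset": [0, 0.002, 0], "yaw": 0},
    {"offset": [0, 0.002, 0], "yaw": 0},
  ],
)

```text
time_s: 7.17
eef_pos: [546.3, 73.1, 40.9]
ee_rot: [0.413, -0.414, 0.574, -0.573]
force: [-0.8, 0.2, 3.5]
grip_width: -0.001
```

Emit:
jog_arm(
  targets=[
    {"offset": [0, 0.002, 0], "yaw": 0},
    {"offset": [0, 0.003, 0], "yaw": 0},
    {"offset": [0, 0.004, 0], "yaw": 0},
    {"offset": [0, 0.004, 0], "yaw": 0},
  ],
)

```text
time_s: 7.5
eef_pos: [546.4, 73.2, 38.7]
ee_rot: [0.413, -0.414, 0.574, -0.573]
force: [-8.2, 0.0, 22.2]
grip_width: -0.002
```

Emit:
jog_arm(
  targets=[
    {"offset": [0, 0, 0], "yaw": 0},
    {"offset": [0, 0, 0], "yaw": 0},
  ],
)

```text
time_s: 7.67
eef_pos: [546.3, 73.2, 39.2]
ee_rot: [0.413, -0.414, 0.574, -0.573]
force: [-2.0, -0.0, 3.7]
grip_width: 0.001
```

Emit:
jog_arm(
  targets=[
    {"offset": [0, -0.004, 0], "yaw": 0},
    {"offset": [0, -0.01, 0], "yaw": 0},
    {"offset": [0, -0.02, 0], "yaw": 0},
    {"offset": [0, -0.04, 0], "yaw": 0},
    {"offset": [0, -0.07, 0], "yaw": 0},
    {"offset": [0, -0.1, 0], "yaw": 0},
    {"offset": [0, -0.14, 0], "yaw": 0},
    {"offset": [0, -0.17, 0], "yaw": 0},
    {"offset": [0, -0.2, 0], "yaw": 0},
    {"offset": [0, -0.21, 0], "yaw": 0},
    {"offset": [0, -0.21, 0], "yaw": 0},
  ],
)

```text
time_s: 8.58
eef_pos: [547.2, 73.1, 252.1]
ee_rot: [-0.415, 0.413, -0.572, 0.574]
force: [0.7, -0.2, 0.9]
grip_width: -0.001
```

```bash
python3 look.py 7 "(400,-150,250)"
```

```text
pos [547.2  73.1 252.1] tilt [ 0.004 -0.    -1.   ] off [ 0.2582  0.0016 -0.0694] yaw -0.0 F [ 0.68 -0.18  0.94] t 8.58
```

View pics/s7.png

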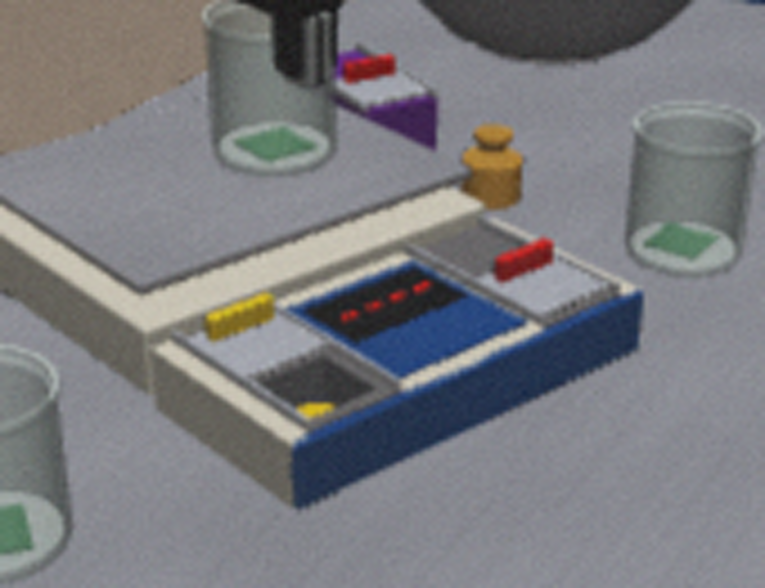

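The cover is still open, the key shows at (316,410) in the crop as it did before the press, and the tool is clear. Now I'll move aside for a look from the top.

Emit:
jog_arm(
  targets=[
    {"offset": [0.258, 0, -0.069], "yaw": 0},
    {"offset": [0.258, 0, -0.069], "yaw": 0},
    {"offset": [0.258, 0, -0.069], "yaw": 0},
    {"offset": [0.258, 0, -0.069], "yaw": 0},
    {"offset": [0.258, 0, -0.069], "yaw": 0},
    {"offset": [0.258, 0, -0.069], "yaw": 0},
    {"offset": [0.258, 0, -0.069], "yaw": 0},
    {"offset": [0.258, 0, -0.069], "yaw": 0},
    {"offset": [0.258, 0, -0.069], "yaw": 0},
    {"offset": [0.258, 0, -0.069], "yaw": 0},
  ],
)

```text
time_s: 9.52
eef_pos: [399.3, -149.2, 247.6]
ee_rot: [0.413, -0.415, 0.575, -0.572]
force: [0.2, 1.1, 0.4]
grip_width: -0.0
```

```bash
python3 look.py 8 "(400,-150,250)"; python3 - <<'E'
from h import *
A=pickle.load(open("c0.pkl","rb"));B=pickle.load(open("c8.pkl","rb"))
for n,b in(("side",(262,170,298,200)),("top",(282,178,306,198))):
    print(n,"red rib",blob(A[n]["img"],"r",b)[0],blob(B[n]["img"],"r",b)[0])
print("key",blob(pickle.load(open("c5.pkl","rb"))["side"]["img"],"y",(220,212,245,225)),blob(B["side"]["img"],"y",(220,212,245,225)))
overlay(B["top"],(646.8,-50.7,-.32),(205,130,325,220),6.5,"pics/ovt8.png",52,None)
E
```

```text
pos [ 399.3 -149.2  247.6] tilt [-0.004  0.002 -1.   ] off [ 0.0005 -0.0024  0.0009] yaw -0.0 F [0.24 1.15 0.37] t 9.52
side red rib [276.10526316 180.15789474] [276.03125  181.109375]
top red rib [293.   188.25] [293.   188.25]
key (array([229.70588235, 216.82352941]), np.int64(17), (np.int64(227), np.int64(216), np.int64(233), np.int64(218))) (array([229.70588235, 216.82352941]), np.int64(17), (np.int64(227), np.int64(216), np.int64(233), np.int64(218)))
```

View pics/ovt8.png

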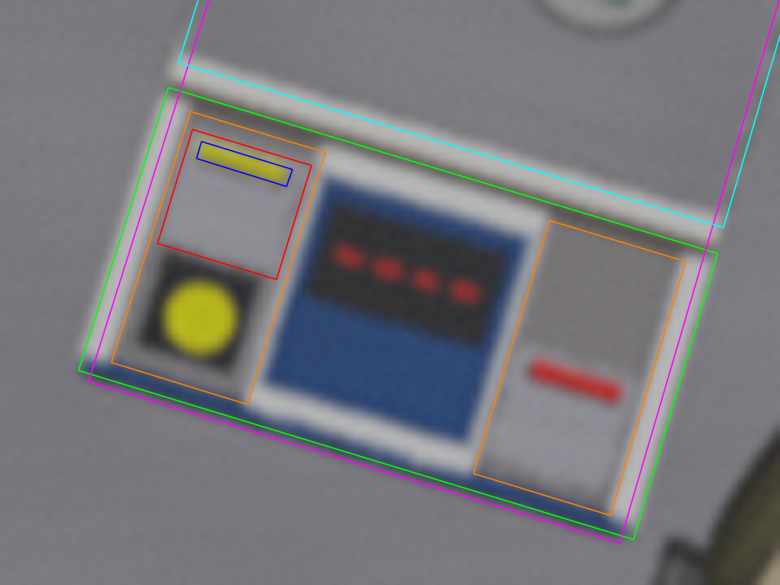

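View pics/t8.png

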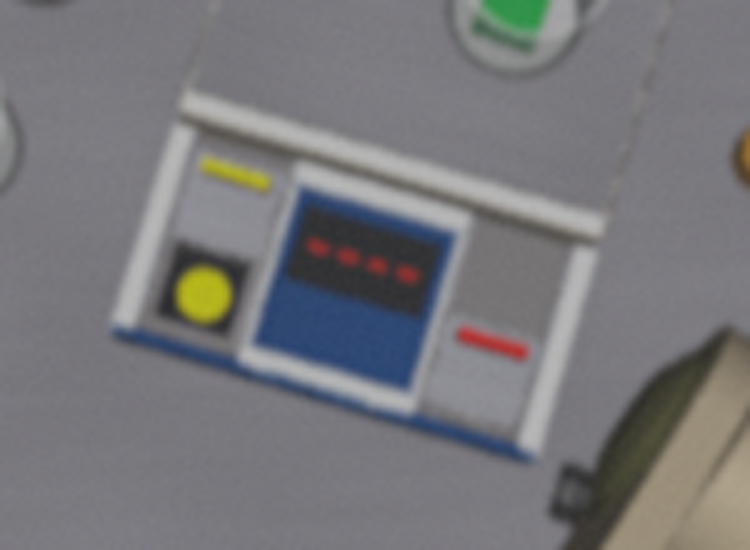

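```bash
python3 -c "
from rig import ctrl
s=ctrl.sense();print(s['dq'].round(3),s['force'].round(2));print(ctrl.finish_job())"
```

```text
[ 0.003 -0.004 -0.005  0.001 -0.    -0.003] [-0.23  0.05 -0.09]
the job is handed in; nothing more can be done
None
```

The scale is tared and the job is handed in, at about 9.5 s of the 38 s allowed. With shut fingertips I pushed the yellow-rib cover back to its stop, pressed the yellow key down, let it spring back up, and moved clear.

- **Cover:** the push force rose from about 2 N to about 12 N and the tool stopped moving. The last top view shows the whole well free, and the rib lies within about 1 mm of where it should be at 52 mm open.
- **Key:** about 3.5 N of spring force, then 22 N with the fingertips about 22 mm above the table, which is the height of a fully pressed key. Afterwards it looked exactly as it did before the press in the side view.
- **Left alone:** the red rib sits at the same pixel in the top view. In the side view its centre shifted by 1 px and its measured area changed; I put that down to lighting, but did not look into it. No other jars or objects looked moved in the views I checked, though I did not measure them.
- **Disagreement:** my scale-pose fit differed by about 2–3 mm between the two cameras. The contact positions agreed with it to 1–2 mm.

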